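# Hold a bevelled block home in a sprung gauge nest

### The arm

A 6-joint arm with a two-finger parallel gripper is mounted at the origin on a cart in front of the work surface, level with it; the furniture and walls round the work are solid. World frame = base frame: x ahead of the robot, y to its left, z up, the work surface at z = 0. Lengths are in m, angles in rad, forces in N, time in s.
With the tool pointing down it reaches from about 0.375 to 0.9 m from the base axis. Payload 3.1 kg.
Tool frame: the origin (TCP) lies at the very end of the fingers, on their centre line; the grasp point (between the pads) lies 19 mm behind it; z points along the fingers, y is the direction in which the jaws open and shut (so a half turn about z gives the same grasp; the last joint's range is limited). The gripper opens to 87 mm and grips with 3 to 60 N. Pads are 19 mm wide; open, the fingers measure 117 mm over their backs; the gripper's body (75 mm by 190 mm) begins 51 mm behind the grasp point.
Start: joints at [1.06, 0.527, 1.433, -0, 1.181, -0.178], TCP at [0.204, 0.591, 0.223] pointing down, gripper open.
Joint ranges: [-3.08, 3.08], [-0.75, 2.2], [0.22, 2.44], [-1.43, 4.57], [0, 2.65], [-2.85, 2.85]. Speed limits (rad/s): [2.79, 2.79, 3.14, 3.14, 3.14, 3.14].

### API

Orientations are given as a unit quaternion [x, y, z, w].
In Python, from rig import robot gives the robot as it stands. The module is installed in compiled form; this text tells all that it offers.
- The arm moves only by the tool carry_out, never from a script. Its argument "series" is a list of rows, each a list of 7 numbers: the shift along the tool's x, y, z in mm, then the turn, a rotation vector about the tool's x, y, z in degrees, then the gripper command: -1 is shut, 1 is fully open, values between are in proportion. In form: [[tx, ty, tz, rx, ry, rz, claw], ...]. A call has 1 to 8 rows; each row is the pose to reach, as a shift and turn from the pose measured when the call began, along the tool's axes at that moment; what a row does not reach only later rows make up. A row lasts 1/8 s, in which the tool goes at most 62.5 mm and 10.7 degrees, less where a joint would pass 70% of its speed; a pose out of reach is approached as far as the arm can. A call with a gripper value outside its range is refused whole. The fingers move at their own pace and stop on an object; "force" is the grip in N (left out, the last holds). Time passes only in rows, so rows that repeat a pose let the fingers close. It gives the time, the measured TCP pose, the force and the opening at its end, in the units of the state.
- robot.get_obs(): the state, without advancing time (a new reading comes with each control period).
- robot.camera(name): name is "side" or "top" or "wrist"; returns a dict with "pixels" (480x640x3 uint8, red, green, blue), "fx", "fy", "cx", "cy" (pixels), "position" and "attitude" of the camera in the world. Camera axes: x right, y down, z forward; pixel columns grow to the right and rows downward; lengths in m; the calibration is good to about 2 mm. The wrist camera is an equidistant fisheye: a pixel r from the principal point sees the ray r / f radians off the axis. A picture is of the moment at which its call begins. There is no depth.
- robot.hand_in(): hands the job in, once; it reports no verdict.
The state is a dict: "time": time; "q": joint angles; "joint_velocities": joint speeds; "joint_torque": joint torques, N m; "position": TCP position; "tool_rot": TCP orientation; "ft_force": force on the tool from outside, world axes, zero at the start; "moment": the same for the moment, N m; "grip_width": finger opening in m.
Only numpy, scipy, OpenCV 4.12 (cv2) and the standard library are available. Lean on these libraries where they do the work, as an engineer would, in place of code of your own. Each camera call takes 0.05 s, during which the arm holds its last target.

### The job

Put the aluminium block with the bevelled long edge (not the plain offcut) on the sprung table of the gauge nest, lying along the fence with its bevel away from the fence and its end up against the end stop. Then push diagonally on the bevel, firmly but gently, so that the block is flat against the fence and presses the sprung table fully down at the same time, and finish while still holding it there with that push. Leave everything else on the bench where it is.

Things in the scene. Friction and masses are not known exactly. Their poses are not given: they have to be found in the camera images.
- bevel_block: the workpiece: solid aluminium bar about 0.4 kg, 110 mm long (its y), 40 mm wide (its x), 36 mm high (z, up). One long top edge, on its -x side, is cut off by a steep bevel, 10 mm wide and 17 mm high (so the -x face is only 19 mm high; square to the bevel is a push 30 degrees below level); two small dark holes in the top. Origin at the centre of its underside. Grasp it across the 40 mm width, low enough that the pads also bear on the face below the bevel
- bevel (a point): centre of the bevel face of the workpiece, 15 mm from the block's middle towards -x and 27.5 mm above its underside
- nest: gauge nest fixed to the bench, base plate 135 mm (x) by 150 mm (y), 12 mm thick; origin at the centre of its underside, z up. Its x points from the open side to the fence, its y along the fence. FENCE: steel wall along the whole +x edge, inner face at x = +52.5 mm, top 56 mm above the bench, with a brass spring plunger in its middle. END STOP: bar along the -y edge, inner face at y = -60 mm, top 44 mm above the bench. The -x and +y sides are open.
- nest_home (a point): where the underside centre of the block is when it is home (against fence and stop, table fully down): x +32.5, y -5, z +18 mm in the nest; its axes are the nest's, and the block home has the same axes (bevel away from the fence)
- fence: the fence of the nest with its plunger; its origin and axes are those of the nest
- fence_mid (a point): top edge of the inner fence face, above the plunger
- table_top (a point): centre of the top face of the sprung table of the nest, dark plate 118 mm (x) by 133 mm (y) that fills the nest between fence and open side; its top is 22 mm above the bench when up, 18 mm when pressed fully down
- table_press (a joint): how far the sprung table is pressed down: 0 up to 0.004 m fully down, on a solid stop. The springs carry the block's weight without sinking (they begin to yield at about 7 N and are fully down at 9 N, of which the block's weight gives about 4 N)
- plunger_press (a joint): how far the fence plunger is pushed in: 0 (nose stands 4 mm out of the fence face, 37 mm above the bench, 10 mm thick) up to 0.004 m (flush). About 1.5 N when it begins to move, 2.7 N when flush; when let go, the springs drive the block back up and may push it off the fence. Hand pressure of 5 to 25 N on fence and table is plenty, more than 40 N on either is too rough
- bench_mid (a point): fixed point of the bench top 0.5 m straight ahead of the base, given to fix this OBSTACLE: an air screwdriver hangs 0.23 m nearer to the robot and 0.20 m to the right of it, nose 0.24 m above the bench, body (60 mm thick) and hose rising above. Never swing a stretched arm through it: to pass it, first draw the arm in, tall and close over its base
- plain_offcut: plain square-edged aluminium offcut, 40 x 70 x 36 mm, no bevel and no holes: not the workpiece; origin at the centre of its underside, x along its width, y along its length, z up
- lamp_bracket_1: bent sheet bracket, 26 x 52 x 35 mm, bystander; origin at the centre of its underside
- tally_counter: small round-cornered hand counter, 50 x 50 x 25 mm, bystander; origin at the centre of its underside
- plug_gauge: slim turned gauge lying on its side, 18 x 92 x 16 mm, bystander; origin at the centre of its underside
- grease_tin: round tin, 57 mm wide and 41 mm high, bystander; origin at the centre of its underside
- masking_tape: roll of tape lying flat, 98 mm wide and 26 mm high, bystander; origin at the centre of its underside

How it is judged:
By the outcome, as a careful person would: the job done as asked, in the order asked, and still so for the second after the job is handed in, while the arm keeps its last pose, push and grip.
It also fails if it takes over 72 s, if anything falls off the work surface, if the arm or the gripper's body presses on something with over 40 N, if the wrist force passes 120 N, or if a joint passes its speed limit or range.

## Working session

There is one attempt and no reset: what is moved stays moved. The work goes in short steps, Python scripts to look and compute and a tool call to move; the robot and the scene stay as the last step left them, time stands still between calls to the robot, and variables do not carry over. Pictures are saved under pics/ and viewed, and the job is handed in when it is done.

Besides the shell and the picture viewer there is one more tool, called as name(argument=value, ...), one argument or row to a line, values as JSON. carry_out: Moves the arm, as the interface text tells. Its arguments: {"type":"object","properties":{"series":{"type":"array"},"force":{"type":"number"}},"required":["series"]}

```bash
mkdir -p pics; python3 - <<'E'
from rig import robot
import cv2
o=robot.get_obs(); print(o)
for n in ["side","top","wrist"]:
    c=robot.camera(n); cv2.imwrite(f"pics/{n}0.png",c["pixels"][:,:,::-1]); print(n,{k:v for k,v in c.items() if k!="pixels"})
E
```

```text
{'time': 0.0, 'q': array([ 1.06052711e+00,  5.28483851e-01,  1.43391503e+00, -4.43668574e-06,
        1.18139159e+00, -1.78459475e-01]), 'joint_velocities': array([-0.0007009 , -0.00018319, -0.00260767, -0.00037882,  0.00204631,
       -0.00081006]), 'joint_torque': array([-9.60267171e-04, -4.40041208e+01, -1.76588649e+01,  6.33636047e-02,
        5.83223195e-02, -1.47440624e-04]), 'position': array([0.20317847, 0.59026974, 0.22155673]), 'tool_rot': array([ 1.65143912e-01,  9.86268868e-01, -1.03508595e-03, -3.69059422e-04]), 'ft_force': array([-0.7298025 ,  0.50000603,  0.627087  ]), 'moment': array([ 0.04738821,  0.02649567, -0.00051027]), 'grip_width': 0.08718600256783383}
side {'fx': 449.3573957112585, 'fy': 449.3573957112585, 'cx': 313.69963072878653, 'cy': 239.5171029412577, 'position': array([ 0.40999197, -0.59539166,  0.6154137 ]), 'attitude': array([ 0.89971916, -0.0331081 ,  0.02708633, -0.43436806])}
top {'fx': 545.7120959332801, 'fy': 545.7120959332801, 'cx': 317.7506781479586, 'cy': 235.73707907023038, 'position': array([0.42708054, 0.1161038 , 0.91606178]), 'attitude': array([-0.69855399,  0.71542049, -0.01358194,  0.00337237])}
wrist {'fx': 371.64829954431775, 'fy': 371.64829954431775, 'cx': 319.5767773637479, 'cy': 247.01785666932534, 'position': array([0.1317431 , 0.61580692, 0.3832155 ]), 'attitude': array([0.80639302, 0.57519224, 0.07912364, 0.11235496])}
```

View pics/top0.png

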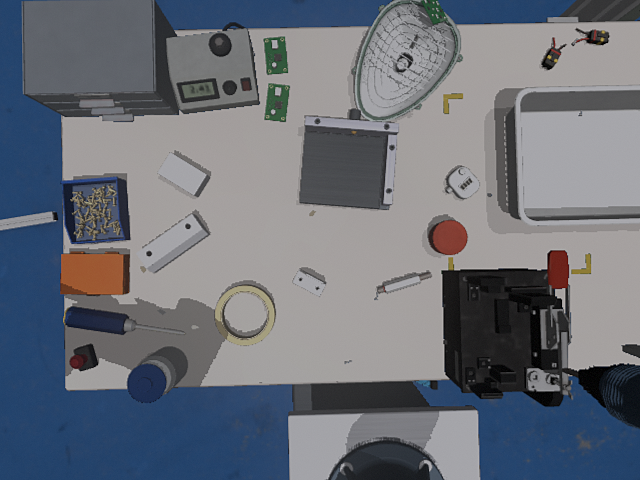

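View pics/side0.png

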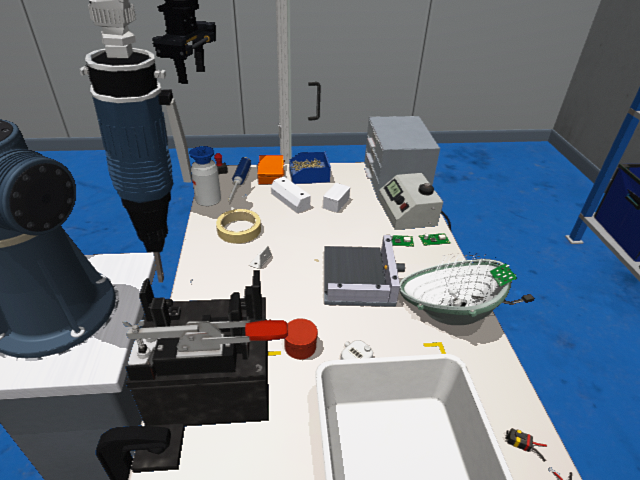

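View pics/wrist0.png

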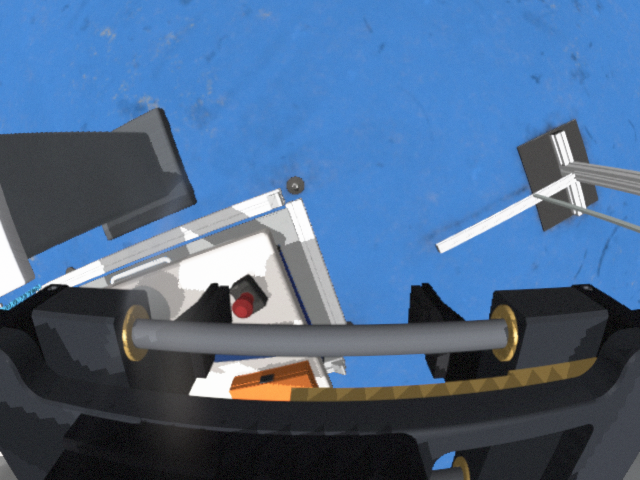

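The top view shows the block at about (175,242), the offcut at (183,173), and the nest at (348,162) with its fence towards +x and its stop towards -y. I'll zoom in next.

```bash
cat > h.py <<'E'
import numpy as np, cv2
from scipy.spatial.transform import Rotation as R
def ray(c,u,v):
    d=np.array([(u-c["cx"])/c["fx"],(v-c["cy"])/c["fy"],1.0])
    return R.from_quat(c["attitude"]).apply(d)
def plane(c,u,v,z):
    d=ray(c,u,v); p=np.array(c["position"]); return p+d*(z-p[2])/d[2]
def proj(c,P):
    P=np.atleast_2d(P); q=R.from_quat(c["attitude"]).inv().apply(P-c["position"])
    return np.c_[c["fx"]*q[:,0]/q[:,2]+c["cx"],c["fy"]*q[:,1]/q[:,2]+c["cy"]]
def crop(c,x0,y0,x1,y1,s,fn):
    im=c["pixels"][y0:y1,x0:x1,::-1]; cv2.imwrite(fn,cv2.resize(im,None,fx=s,fy=s,interpolation=cv2.INTER_CUBIC))
E
python3 - <<'E'
from rig import robot
from h import *
import pickle
c=robot.camera("top"); s=robot.camera("side"); pickle.dump((c,s),open("cams.pkl","wb"))
crop(c,130,200,220,280,7,"pics/b.png")
crop(c,285,100,415,220,6,"pics/n.png")
crop(s,260,170,360,215,8,"pics/bs.png")
crop(s,315,225,415,310,8,"pics/ns.png")
E
```

```text
(no output)
```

View pics/b.png

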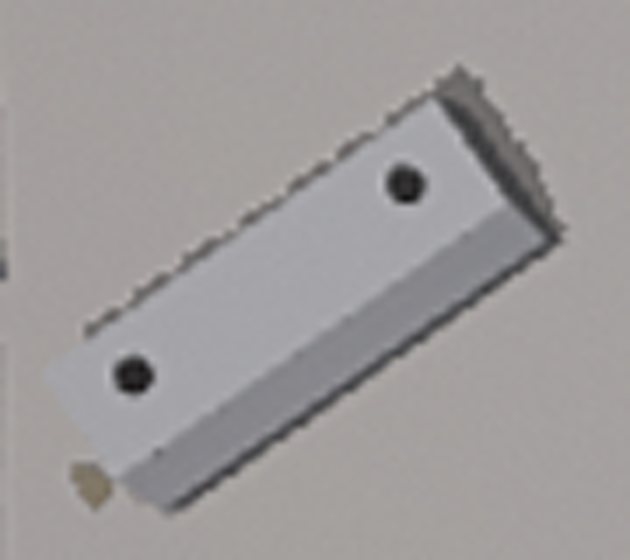

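View pics/n.png

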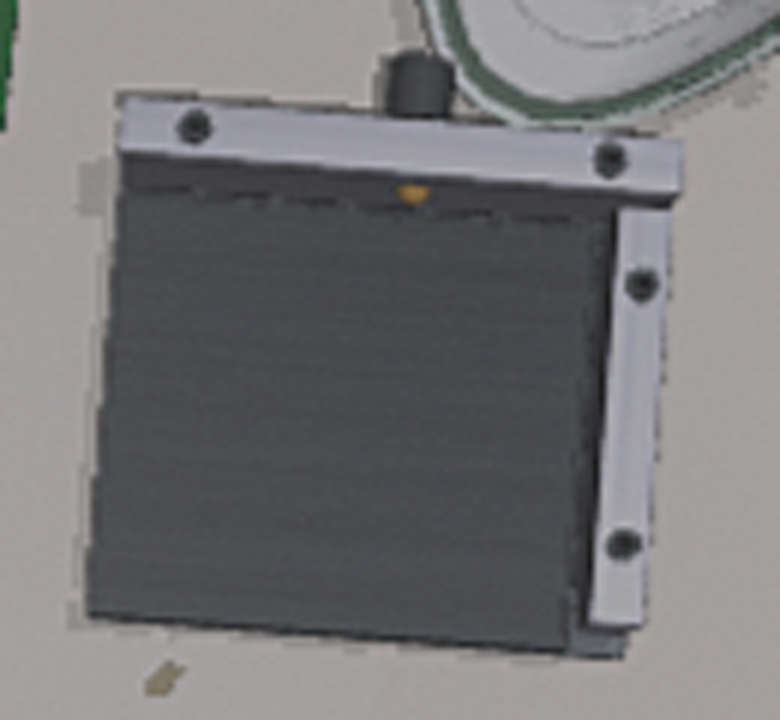

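View pics/bs.png

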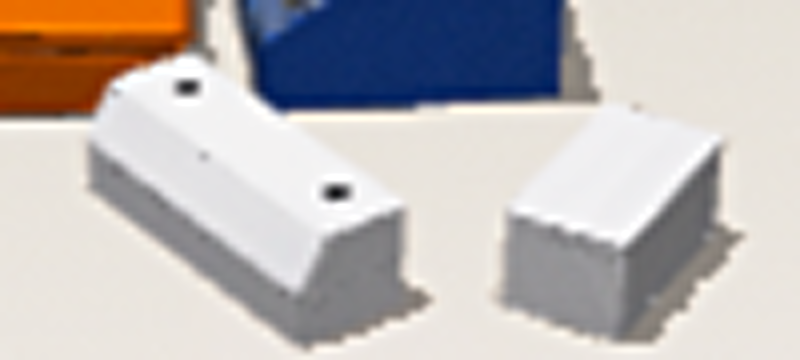

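View pics/ns.png

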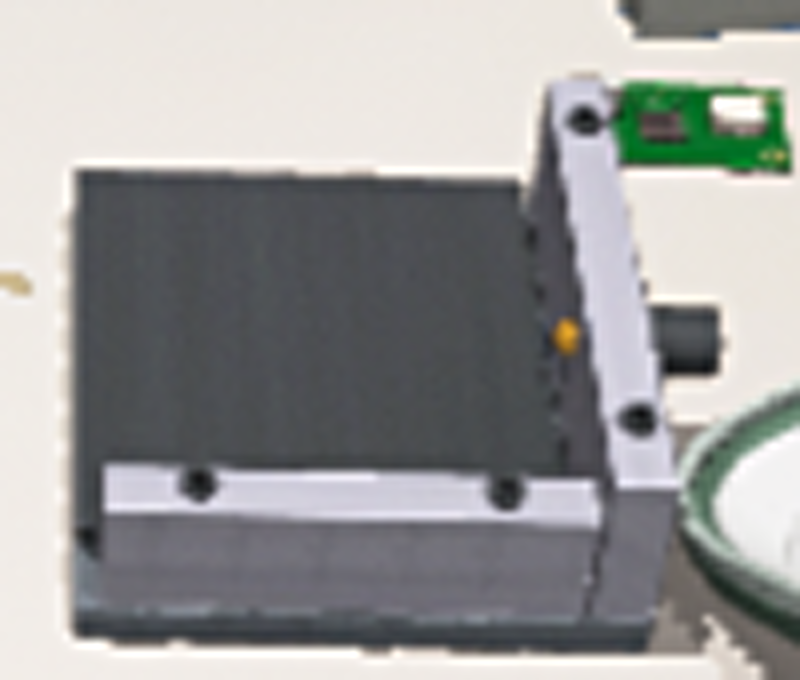

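```bash
cat > fit.py <<'E'
from h import *
import pickle
from scipy.optimize import least_squares
c,s=pickle.load(open("cams.pkl","rb"))
def px(u,v,k,ox,oy): return ((u+.5)/k-.5+ox,(v+.5)/k-.5+oy)
b=lambda u,v:px(u,v,7,130,200); bs=lambda u,v:px(u,v,8,260,170)
n=lambda u,v:px(u,v,6,285,100); ns=lambda u,v:px(u,v,8,315,225)
B=[(c,b(436,95),(20,-55,36)),(c,b(508,210),(-10,-55,36)),(c,b(43,372),(20,55,36)),(c,b(120,480),(-10,55,36)),(c,b(553,238),(-20,-55,19)),(c,b(172,512),(-20,55,19)),
(s,bs(88,148),(-20,55,19)),(s,bs(295,292),(-20,-55,19)),(s,bs(328,238),(-10,-55,36)),(s,bs(402,208),(20,-55,36)),(s,bs(305,345),(-20,-55,0))]
N=[(c,n(125,98),(67.5,75,56)),(c,n(683,142),(67.5,-75,56)),(c,n(120,152),(52.5,75,56)),(c,n(678,195),(52.5,-75,56)),(c,n(618,208),(52.5,-60,44)),(c,n(622,658),(-67.5,-75,12)),
(s,ns(550,85),(52.5,75,56)),(s,ns(604,80),(67.5,75,56)),(s,ns(614,487),(52.5,-75,56)),(s,ns(676,487),(67.5,-75,56)),(s,ns(75,637),(-67.5,-75,0))]
def fit(L,off=None):
    def f(p):
        r=[]
        for cam,uv,P in L:
            W=R.from_euler('z',p[2]).apply(np.array(P)/1000)+[p[0],p[1],0]
            e=(proj(cam,W)[0]-uv)
            if cam is s: e=e-p[3:5]
            r+=list(e)
        return r
    q=least_squares(f,[.4,.2,0.3 if L is B else 0,0,0],loss='soft_l1'); return q.x,np.array(f(q.x)).reshape(-1,2).round(1)
if __name__=="__main__":
    for L in (B,N):
        x,r=fit(L); print(x[:2].round(4),np.degrees(x[2]).round(2),x[3:].round(2)); print(r.tolist())
E
python3 fit.py
```

```text
[0.4416 0.3389] 34.21 [ 0.13 -0.75]
[[0.1, 0.1], [0.7, -1.2], [0.1, 0.3], [-0.1, 0.1], [-0.2, 0.2], [-0.8, 0.1], [-0.2, -1.0], [0.6, 0.7], [-0.2, -0.0], [0.6, -0.5], [-0.7, 0.7]]
[0.5637 0.052 ] -5.99 [-0.04 -1.66]
[[-0.7, -0.5], [0.4, 0.1], [-0.7, -0.1], [0.5, 0.6], [0.1, -0.7], [0.1, 0.7], [-0.3, -0.8], [0.2, -0.0], [0.0, -0.1], [0.6, 0.1], [-0.6, 0.9]]
```

```bash
python3 - <<'E'
from h import *
import pickle
c,s=pickle.load(open("cams.pkl","rb"))
crop(c,40,160,170,310,4,"pics/bin.png"); crop(s,180,130,360,220,4,"pics/bins.png")
crop(s,380,240,530,350,5,"pics/sh.png"); crop(c,340,0,480,130,5,"pics/sht.png")
E
cd pics; python3 -c "
import cv2,numpy as np
L=[cv2.imread(f) for f in ('bin.png','bins.png')]
print([a.shape for a in L])
"
```

```text
[(600, 520, 3), (360, 720, 3)]
```

View pics/bin.png

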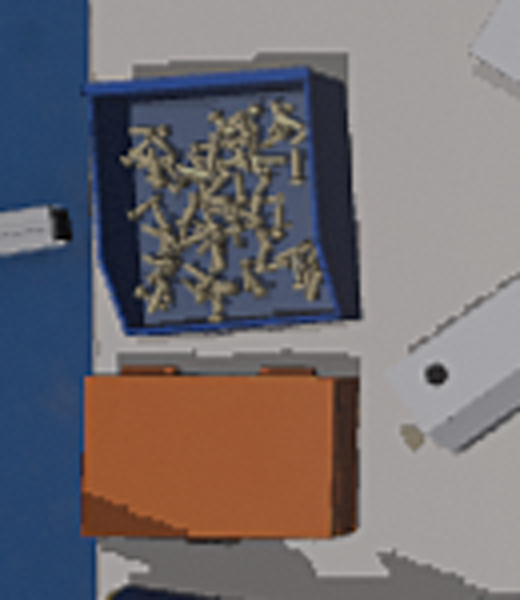

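View pics/bins.png

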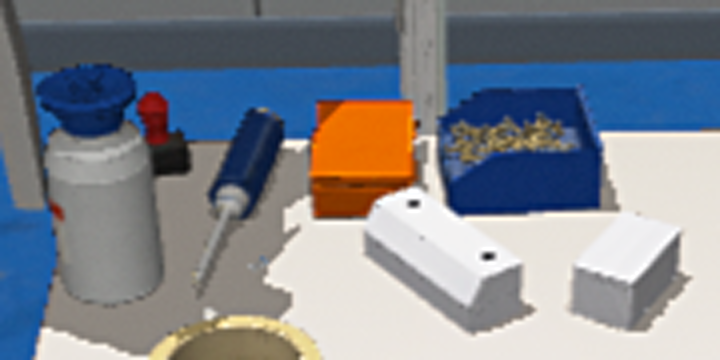

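View pics/sh.png

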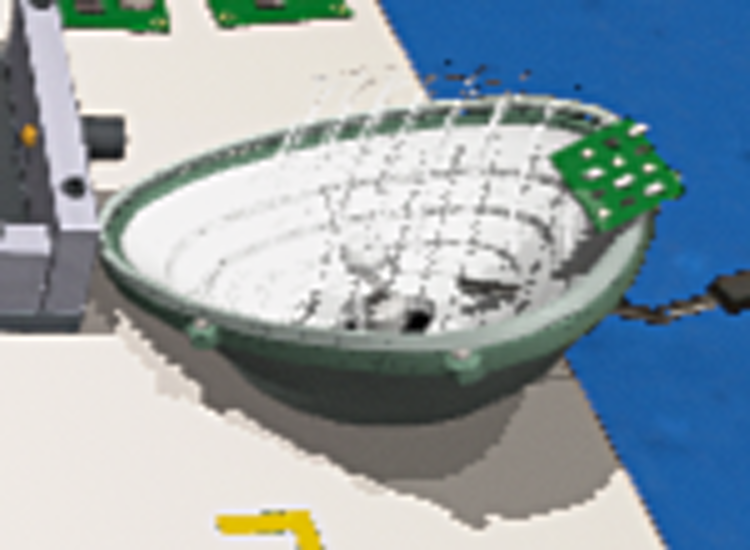

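View pics/sht.png

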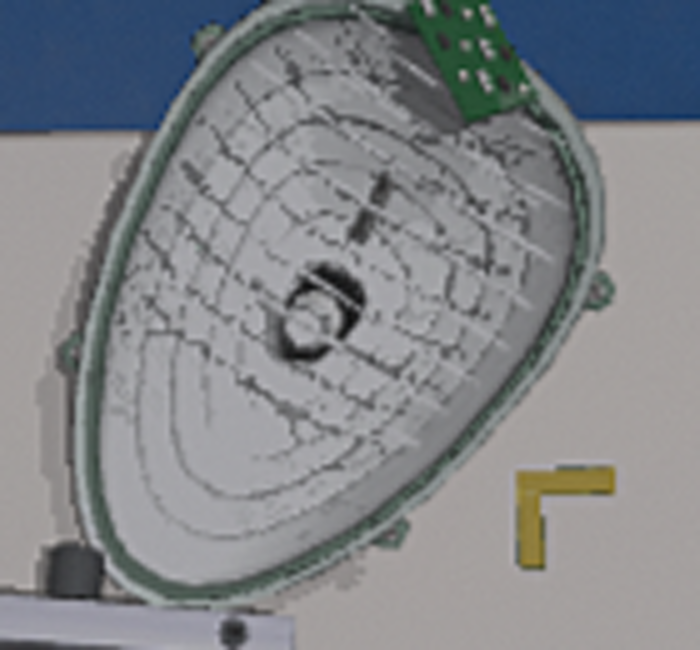

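```bash
python3 - <<'E'
from h import *
import pickle
c,s=pickle.load(open("cams.pkl","rb"))
def tri(a,b):
    A=[];r=[]
    for cam,uv in((c,a),(s,b)):
        d=ray(cam,*uv);d/=np.linalg.norm(d);M=np.eye(3)-np.outer(d,d);A.append(M);r.append(M@cam["position"])
    x,res,*_=np.linalg.lstsq(np.vstack(A),np.hstack(r),rcond=None);return x.round(3),res
print(tri((376,120),(401,287)));print(tri((116,177.5),(324,152)));print(tri((123,254),(283,155)))
E
```

```text
(array([0.638, 0.002, 0.017]), array([2.94386962e-08]))
(array([0.535, 0.405, 0.095]), array([6.87748482e-05]))
(array([0.427, 0.397, 0.093]), array([1.31168712e-06]))
```

```bash
python3 - <<'E'
from h import *
import pickle
c,s=pickle.load(open("cams.pkl","rb"))
def tri(a,b):
    A=[];r=[]
    for cam,uv in((c,a),(s,b)):
        d=ray(cam,*uv);d/=np.linalg.norm(d);M=np.eye(3)-np.outer(d,d);A.append(M);r.append(M@cam["position"])
    x,res,*_=np.linalg.lstsq(np.vstack(A),np.hstack(r),rcond=None);return x.round(3),res
print("lugs",tri((418,106),(420,306)),tri((460,58),(472.6,312)))
print("bin", plane(c,117.5,180,.09),plane(c,123,238,.05),plane(c,130,240,0))
print("shade nose if z", [plane(c,376,120,z)[:2] for z in(.03,.06,.09)])
t=np.array([.454,.3207,.1]); 
from rig import robot
o=robot.get_obs(); rot=R.from_quat(o["tool_rot"])
print("delta tool mm",rot.inv().apply(t-o["position"])*1000, rot.as_matrix().round(3).tolist())
ta=R.from_matrix(np.c_[[np.sin(np.radians(34.2))*-1*-1*-1*-1,-np.cos(np.radians(34.2)),0],[np.cos(np.radians(34.2)),np.sin(np.radians(34.2)),0],[0,0,-1]])
print(np.linalg.det(ta.as_matrix()))
E
```

```text
lugs (array([ 0.655, -0.065,  0.035]), array([9.48063406e-07])) (array([ 0.718, -0.124,  0.078]), array([7.93888036e-08]))
bin [0.53808668 0.40428017 0.09      ] [0.45141299 0.41099064 0.05      ] [0.44919939 0.41643175 0.        ]
shade nose if z [array([0.63517143, 0.00327617]), array([0.62812596, 0.00709625]), array([0.62108048, 0.01091633])]
delta tool mm [-324.91160054 -173.42756712  122.17606952] [[-0.945, 0.326, -0.001], [0.326, 0.945, -0.001], [0.0, -0.001, -1.0]]Traceback (most recent call last):
  File "<stdin>", line 16, in <module>
  File "scipy/spatial/transform/_rotation.pyx", line 1143, in scipy.spatial.transform._rotation.Rotation.from_matrix
ValueError: Non-positive determinant (left-handed or null coordinate frame) in rotation matrix 0: [[ 0.56208338  0.82708057  0.        ]
 [-0.82708057  0.56208338  0.        ]
 [ 0.          0.         -1.        ]].
```

```bash
cat >> h.py <<'E'
def yawrot(y,tilt=0):  # tool y axis at world yaw y deg, z down
    r=np.radians(y); Y=np.array([np.cos(r),np.sin(r),0]); Z=np.array([0,0,-1.]); X=np.cross(Y,Z)
    return R.from_matrix(np.c_[X,Y,Z])
def delta(o,pos,rt):
    r=R.from_quat(o["tool_rot"])
    return (r.inv().apply(np.array(pos)-o["position"])*1000).round(1), (r.inv()*rt).as_rotvec(degrees=True).round(2)
E
cat > d.py <<'E'
import sys
from rig import robot
from h import *
a=[float(v) for v in sys.argv[1:]]
o=robot.get_obs()
rt=R.from_quat(o["tool_rot"])
print("t",round(o["time"],2),"pos",o["position"].round(4),"F",o["ft_force"].round(1),"w",round(o["grip_width"],4),"yawy",np.degrees(np.arctan2(rt.as_matrix()[1,1],rt.as_matrix()[0,1])).round(2),"zax",rt.as_matrix()[:,2].round(3),"q",o["q"].round(2))
if len(a)>=4:
    print(delta(o,a[:3],yawrot(a[3])))
E
python3 d.py .4596 .3124 .1 34.2
```

```text
t 0.25 pos [0.2034 0.5906 0.2221] F [-0.5 -0.6  1. ] w 0.0872 yawy 70.99 zax [-0.001 -0.001 -1.   ] q [ 1.06  0.53  1.43  0.    1.18 -0.18]
(array([-332.9, -179.5,  122.2]), array([-6.000e-02,  1.000e-02,  3.679e+01]))
```

carry_out(
  series=[
    [-42, -22, 0, 0, 0, 5, 1],
    [-83, -45, 0, 0, 0, 10, 1],
    [-125, -67, 0, 0, 0, 15, 1],
    [-166, -90, 0, 0, 0, 20, 1],
    [-208, -112, 0, 0, 0, 25, 1],
    [-250, -135, 0, 0, 0, 30, 1],
    [-291, -157, 10, 0, 0, 36.8, 1],
    [-333, -179.5, 30, 0, 0, 36.8, 1],
  ],
  force=40,
)

```text
time: 1.25
position: [0.4615, 0.3116, 0.1928]
tool_rot: [0.468, 0.884, 0.001, 0.001]
ft_force: [0.4, 0.2, -0.7]
grip_width: 0.087
```

```bash
python3 d.py .4596 .3124 .005 34.2; python3 - <<'E'
from rig import robot
from h import *
c=robot.camera("wrist"); cv2.imwrite("pics/w1.png",c["pixels"][:,:,::-1])
E
```

```text
t 1.25 pos [0.4615 0.3116 0.1928] F [ 0.4  0.2 -0.7] w 0.087 yawy 34.16 zax [ 0.002  0.    -1.   ] q [ 0.39  0.47  1.64 -0.    1.03 -0.2 ]
(array([  1.9,  -1.5, 187.8]), array([ 0.12,  0.06, -0.04]))
```

View pics/w1.png

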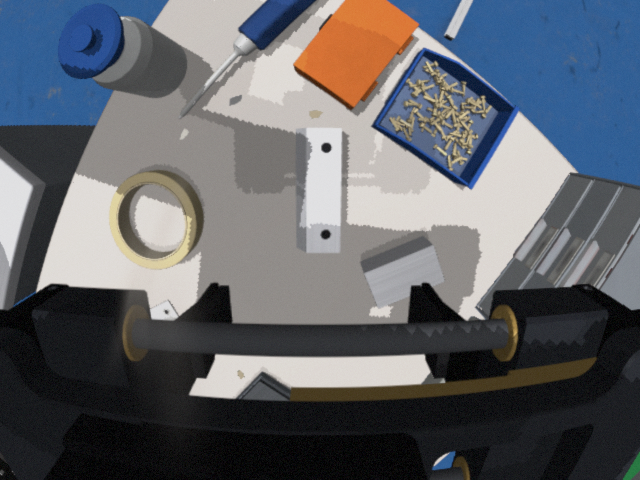

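The block lies square and centred between the fingers, at about (320,190) against a finger midpoint near column 322. I'll descend.

carry_out(
  series=[
    [2, -1.5, 45, 0, 0, 0, 1],
    [2, -1.5, 90, 0, 0, 0, 1],
    [2, -1.5, 130, 0, 0, 0, 1],
    [2, -1.5, 160, 0, 0, 0, 1],
    [2, -1.5, 178, 0, 0, 0, 1],
    [2, -1.5, 187, 0, 0, 0, 1],
    [2, -1.5, 187, 0, 0, 0, 1],
  ],
)

```text
time: 2.17
position: [0.4624, 0.3069, 0.0029]
tool_rot: [0.469, 0.883, -0.002, 0.002]
ft_force: [0.3, 0.4, -0.0]
grip_width: 0.0872
```

```bash
python3 d.py .4596 .3124 .005 34.2; python3 - <<'E'
from rig import robot
from h import *
c=robot.camera("wrist"); crop(c,180,100,460,480,1.5,"pics/w2.png");c=robot.camera("top"); crop(c,60,120,260,300,4,"pics/t2.png")
E
```

```text
t 2.17 pos [0.4624 0.3069 0.0029] F [ 0.3  0.4 -0. ] w 0.0872 yawy 34.02 zax [ 0.001 -0.005 -1.   ] q [ 0.39  0.78  1.75 -0.01  0.62 -0.2 ]
(array([ 6.1,  0.8, -2.1]), array([-0.09,  0.27, -0.18]))
```

View pics/w2.png

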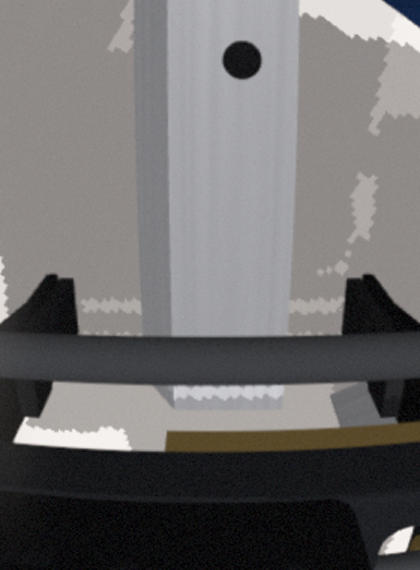

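View pics/t2.png

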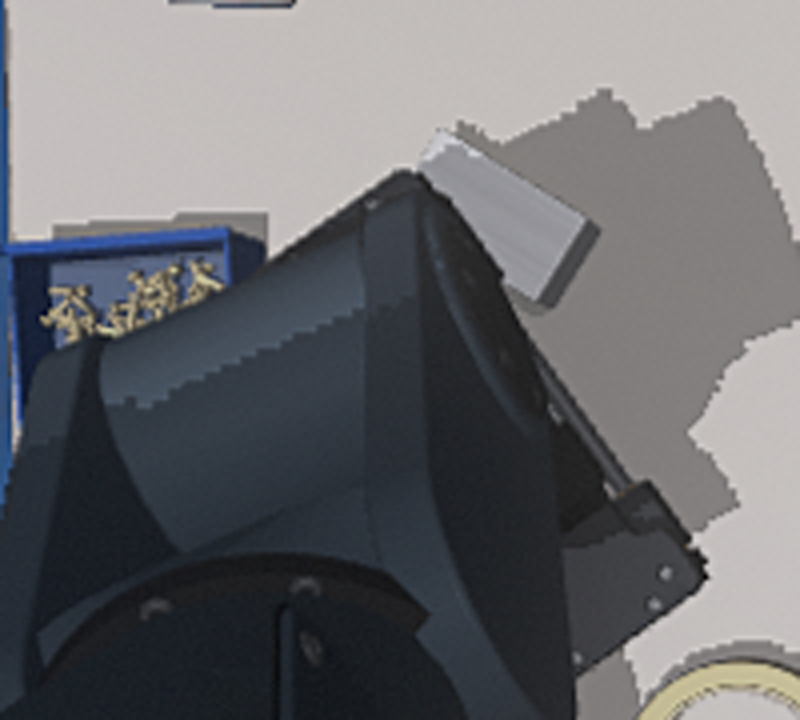

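carry_out(
  series=[
    [5, 1, -2, 0, 0, 0, 1],
    [5, 1, -2, 0, 0, 0, 1],
    [5, 1, -2, 0, 0, 0, -1],
    [5, 1, -2, 0, 0, 0, -1],
    [5, 1, -2, 0, 0, 0, -1],
    [5, 1, -2, 0, 0, 0, -1],
    [5, 1, -2, 0, 0, 0, -1],
    [5, 1, -2, 0, 0, 0, -1],
  ],
  force=40,
)

```text
time: 3.28
position: [0.4607, 0.3116, 0.0056]
tool_rot: [0.469, 0.883, -0.001, 0.002]
ft_force: [-0.3, -0.5, 0.4]
grip_width: 0.0392
```

```bash
python3 d.py .4596 .3124 .005 34.2
```

```text
t 3.27 pos [0.4607 0.3116 0.0056] F [-0.3 -0.5  0.4] w 0.0392 yawy 34.02 zax [ 0.002 -0.004 -1.   ] q [ 0.4   0.77  1.75 -0.01  0.62 -0.19]
(array([ 1.3, -0.5,  0.6]), array([-0.04,  0.29, -0.18]))
```

Gripped, with a 39.2 mm opening. Now I'll lift.

carry_out(
  series=[
    [0, 0, -15, 0, 0, 0, -1],
    [0, 0, -40, 0, 0, 0, -1],
    [0, 0, -75, 0, 0, 0, -1],
    [0, 0, -110, 0, 0, 0, -1],
    [0, 0, -140, 0, 0, 0, -1],
    [0, 0, -150, 0, 0, 0, -1],
    [0, 0, -150, 0, 0, 0, -1],
  ],
)

```text
time: 4.15
position: [0.4603, 0.3123, 0.156]
tool_rot: [0.469, 0.883, -0.001, 0.002]
ft_force: [0.3, 0.0, -3.4]
grip_width: 0.0396
```

```bash
python3 - <<'E'
from rig import robot
from h import *
c=robot.camera("wrist"); crop(c,160,80,480,480,1.4,"pics/w3.png");c=robot.camera("side"); crop(c,180,60,380,260,4,"pics/s3.png")
# targets: nest pose
n=np.array([.5637,.052,0]); y=-5.9
for L in [(-2.5,-22,0),(-2.5,-5,0),(32.5,-5,0)]:
    print(L, n+R.from_euler('z',y,degrees=True).apply(np.array(L)/1000))
E
python3 d.py .5 .2 .15 -5.9
```

```text
(-2.5, -22, 0) [0.55895181 0.03037352 0.        ]
(-2.5, -5, 0) [0.56069928 0.04728347 0.        ]
(32.5, -5, 0) [0.59551388 0.04368573 0.        ]
t 4.25 pos [0.4594 0.3118 0.1545] F [-0.6  0.3 -3.7] w 0.0398 yawy 34.02 zax [-0.    -0.006 -1.   ] q [ 0.4   0.53  1.67 -0.01  0.94 -0.19]
(array([-115.4,  -28.9,    5.2]), array([-0.08,  0.31, 39.92]))
```

View pics/w3.png

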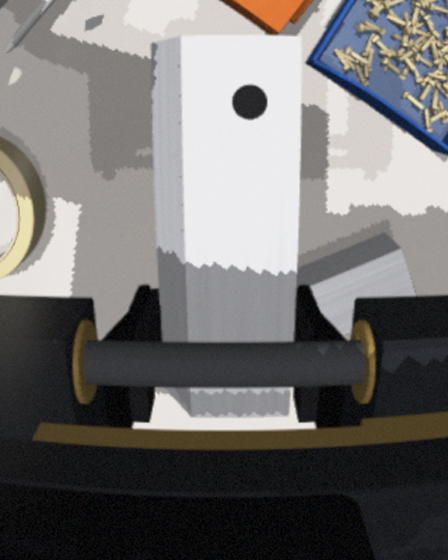

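View pics/s3.png

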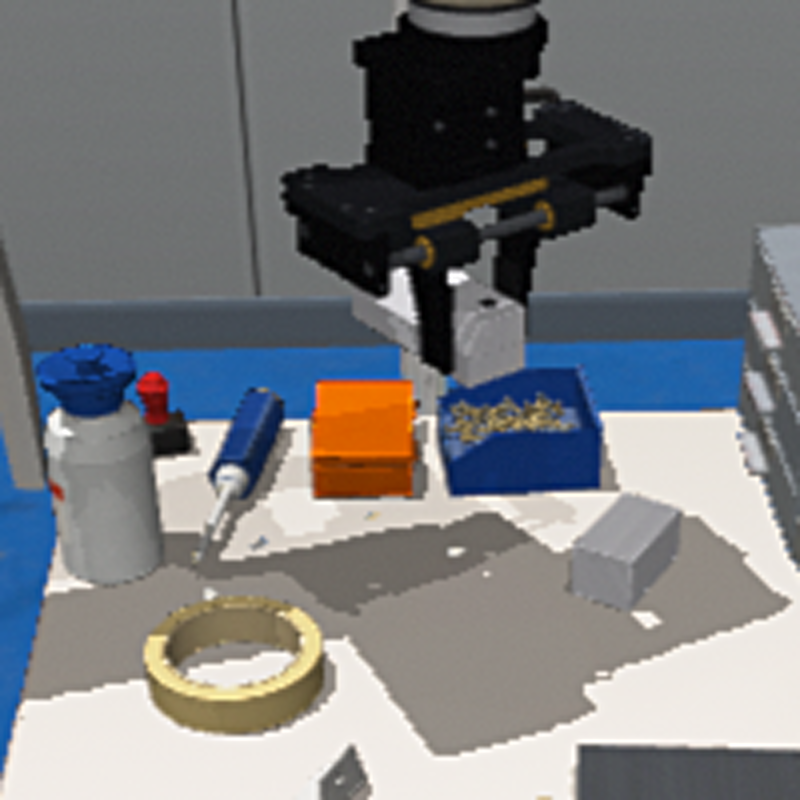

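```bash
python3 d.py .556 .0266 .15 -5.9
```

```text
t 4.25 pos [0.4594 0.3118 0.1545] F [-0.6  0.3 -3.7] w 0.0398 yawy 34.02 zax [-0.    -0.006 -1.   ] q [ 0.4   0.53  1.67 -0.01  0.94 -0.19]
(array([-290.4,  -79.5,    6.1]), array([-0.08,  0.31, 39.92]))
```

carry_out(
  series=[
    [-20, -6, 0, 0, 0, 3, -1],
    [-60, -16, 0, 0, 0, 8, -1],
    [-105, -29, 0, 0, 0, 14, -1],
    [-150, -41, 0, 0, 0, 20, -1],
    [-195, -53, 0, 0, 0, 26, -1],
    [-240, -66, 0, 0, 0, 33, -1],
    [-275, -76, 3, 0, 0, 38, -1],
    [-290, -79.5, 6, 0, 0.3, 40, -1],
  ],
)

```text
time: 5.25
position: [0.5556, 0.0252, 0.1486]
tool_rot: [0.744, 0.668, -0.001, -0.001]
ft_force: [-0.6, -0.0, -4.0]
grip_width: 0.0399
```

carry_out(
  series=[
    [0, 0, 0, 0, 0, 0, -1],
  ],
)

```text
time: 5.38
position: [0.5551, 0.0248, 0.1473]
tool_rot: [0.745, 0.668, -0.002, -0.002]
ft_force: [-1.0, 1.0, -2.7]
grip_width: 0.0395
```

```bash
python3 d.py .556 .0266 .06 -5.9;python3 - <<'E'
from rig import robot
from h import *
c=robot.camera("wrist"); crop(c,60,0,560,480,1.3,"pics/w4.png");c=robot.camera("side"); crop(c,280,130,440,320,4,"pics/s4.png")
E
```

```text
t 5.38 pos [0.5551 0.0248 0.1473] F [-1.   1.  -2.7] w 0.0395 yawy -6.25 zax [-0.006  0.001 -1.   ] q [-0.16  0.54  1.68 -0.    0.93 -0.05]
(array([ 1.8,  1.2, 87.3]), array([-0.36, -0.01, -0.35]))
```

View pics/w4.png

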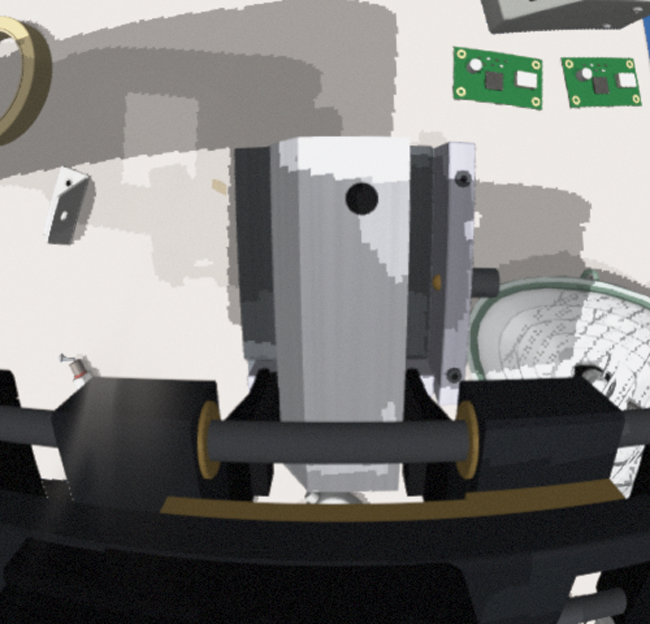

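View pics/s4.png

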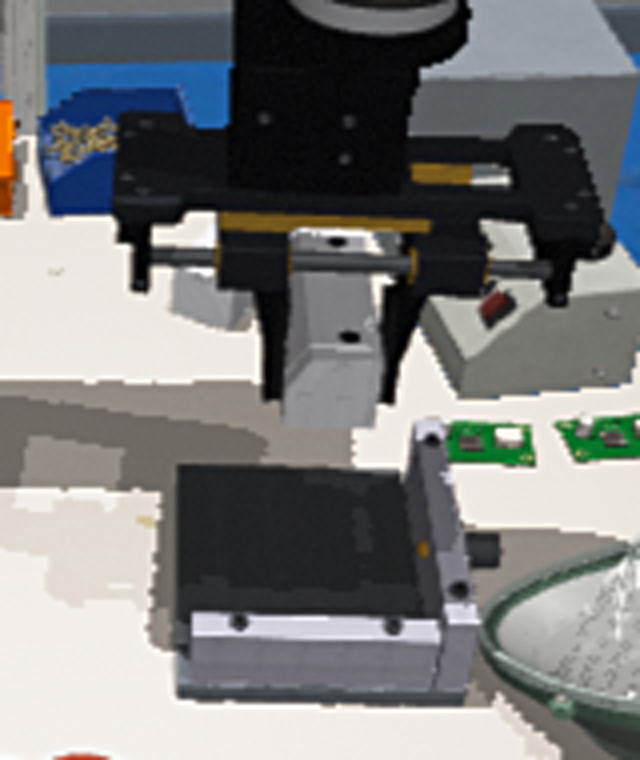

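carry_out(
  series=[
    [2, 1, 35, 0, 0, 0, -1],
    [2, 1, 70, 0, 0, 0, -1],
    [2, 1, 95, 0, 0, 0, -1],
    [2, 1, 106, 0, 0, 0, -1],
    [2, 1, 110, 0, 0, 0, -1],
    [2, 1, 110, 0, 0, 0, -1],
    [2, 1, 110, 0, 0, 0, -1],
  ],
)

```text
time: 6.35
position: [0.5557, 0.0282, 0.0386]
tool_rot: [0.744, 0.668, -0.001, -0.002]
ft_force: [-0.2, -0.4, -2.5]
grip_width: 0.0398
```

```bash
python3 d.py .556 .0266 .0276 -5.9;python3 - <<'E'
from rig import robot
from h import *
c=robot.camera("wrist"); crop(c,160,80,480,480,1.5,"pics/w5.png");c=robot.camera("side"); crop(c,290,170,430,320,5,"pics/s5.png")
E
```

```text
t 6.35 pos [0.5557 0.0282 0.0386] F [-0.2 -0.4 -2.5] w 0.0398 yawy -6.12 zax [-0.005  0.001 -1.   ] q [-0.15  0.71  1.74  0.    0.7  -0.04]
(array([-1.5,  0.5, 11. ]), array([-0.27, -0.01, -0.22]))
```

View pics/w5.png

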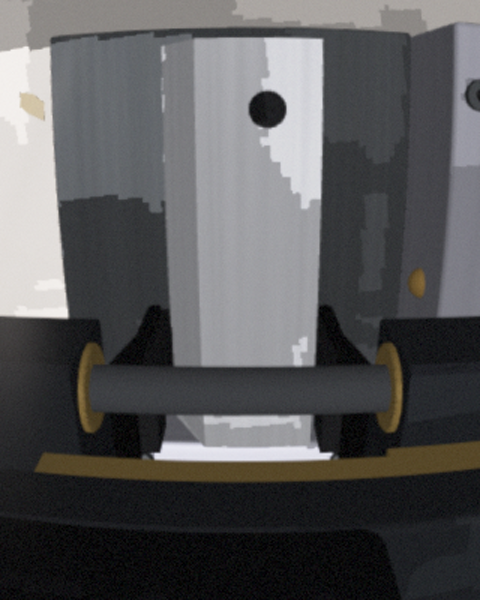

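View pics/s5.png

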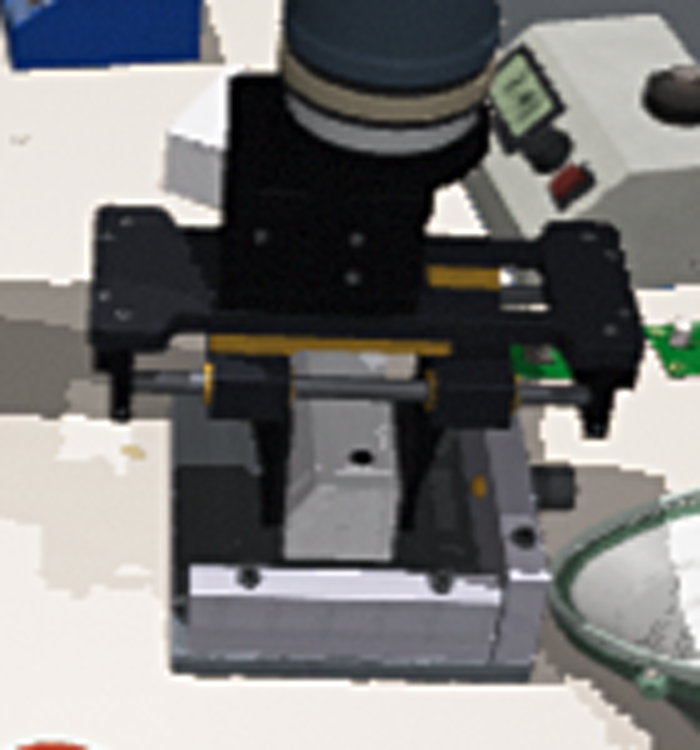

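carry_out(
  series=[
    [-2, 0, 4, 0, 0, 0, -1],
    [-4, 0, 7, 0, 0, 0, -1],
    [-6, 0, 8, 0, 0, 0, -1],
    [-7, 0, 8, 0, 0, 0, -1],
    [-8, 0, 8, 0, 0, 0, -1],
    [-8, 0, 8, 0, 0, 0, -1],
  ],
)

```text
time: 7.2
position: [0.5547, 0.02, 0.0305]
tool_rot: [0.744, 0.668, -0.002, -0.002]
ft_force: [-0.3, -0.0, -3.1]
grip_width: 0.0396
```

carry_out(
  series=[
    [-1, 0, 0, 0, 0, 0, -1],
    [-1, 0, 0, 0, 0, 0, -1],
    [-1, 0, 0, 0, 0, 0, -1],
  ],
)

```text
time: 7.58
position: [0.5546, 0.0191, 0.0305]
tool_rot: [0.744, 0.668, -0.002, -0.002]
ft_force: [-0.3, 0.2, -3.5]
grip_width: 0.0395
```

carry_out(
  series=[
    [-1, 0, 0, 0, 0, 0, -1],
    [-1, 0, 0, 0, 0, 0, -1],
    [-1, 0, 0, 0, 0, 0, -1],
  ],
)

```text
time: 7.95
position: [0.5545, 0.0181, 0.0306]
tool_rot: [0.744, 0.668, -0.002, -0.002]
ft_force: [0.5, 1.2, -2.0]
grip_width: 0.0398
```

carry_out(
  series=[
    [-1, 0, 0, 0, 0, 0, -1],
    [-1, 0, 0, 0, 0, 0, -1],
    [-1, 0, 0, 0, 0, 0, -1],
  ],
)

```text
time: 8.32
position: [0.5544, 0.0171, 0.0305]
tool_rot: [0.744, 0.668, -0.002, -0.002]
ft_force: [0.4, 0.6, -3.1]
grip_width: 0.0395
```

carry_out(
  series=[
    [-1, 0, 0, 0, 0, 0, -1],
    [-1, 0, 0, 0, 0, 0, -1],
    [-1, 0, 0, 0, 0, 0, -1],
  ],
)

```text
time: 8.7
position: [0.5542, 0.0161, 0.0305]
tool_rot: [0.744, 0.668, -0.002, -0.002]
ft_force: [0.6, -0.4, -3.2]
grip_width: 0.0398
```

carry_out(
  series=[
    [-1, 0, 0, 0, 0, 0, -1],
    [-1, 0, 0, 0, 0, 0, -1],
    [-1, 0, 0, 0, 0, 0, -1],
  ],
)

```text
time: 9.07
position: [0.5541, 0.015, 0.0305]
tool_rot: [0.744, 0.668, -0.002, -0.002]
ft_force: [-0.4, -0.0, -2.9]
grip_width: 0.0397
```

carry_out(
  series=[
    [-1, 0, 0, 0, 0, 0, -1],
    [-1, 0, 0, 0, 0, 0, -1],
    [-1, 0, 0, 0, 0, 0, -1],
  ],
)

```text
time: 9.45
position: [0.554, 0.014, 0.0305]
tool_rot: [0.744, 0.668, -0.002, -0.002]
ft_force: [-0.3, -0.7, -4.1]
grip_width: 0.0395
```

```bash
python3 - <<'E'
from rig import robot
from h import *
c=robot.camera("wrist"); crop(c,160,80,480,480,1.5,"pics/w6.png");c=robot.camera("side"); crop(c,310,230,430,320,6,"pics/s6.png")
E
```

```text
(no output)
```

View pics/s6.png

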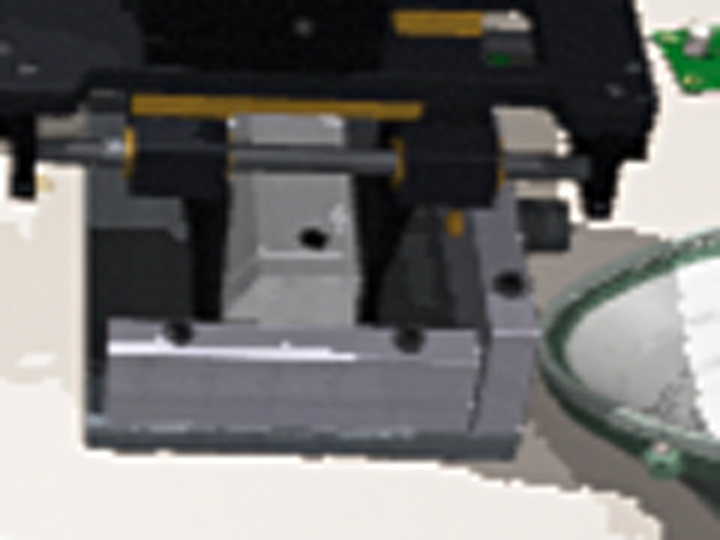

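```bash
python3 - <<'E'
from h import *
import pickle
c,s=pickle.load(open("cams.pkl","rb"))
def loc(u,v,z,k=6,ox=310,oy=230):
    p=plane(s,(u+.5)/k-.5+ox,(v+.5)/k-.5+oy-1.66,z)
    return (R.from_euler('z',5.99,degrees=True).apply(p-[.5637,.052,0])*1000).round(1)
print("block end",loc(265,262,.061),loc(358,262,.061),"lowbevel",loc(228,318,.044))
print("stop inner",loc(478,332,.044),loc(108,322,.044))
E
```

```text
block end [-14.  -51.4  61. ] [ 14.4 -50.1  61. ] lowbevel [-24.4 -58.6  44. ]
stop inner [ 51.8 -61.5  44. ] [-61.2 -61.9  44. ]
```

carry_out(
  series=[
    [-1, 0, 0, 0, 0, 0, -1],
    [-2, 0, 0, 0, 0, 0, -1],
    [-2, 0, 0, 0, 0, 0, -1],
  ],
)

```text
time: 9.93
position: [0.5539, 0.0119, 0.0305]
tool_rot: [0.744, 0.668, -0.002, -0.002]
ft_force: [-0.2, 1.0, -2.8]
grip_width: 0.0398
```

carry_out(
  series=[
    [-1, 0, 0, 0, 0, 0, -1],
    [-1.5, 0, 0, 0, 0, 0, -1],
    [-1.5, 0, 0, 0, 0, 0, -1],
  ],
)

```text
time: 10.3
position: [0.5538, 0.0118, 0.0306]
tool_rot: [0.744, 0.668, -0.001, -0.002]
ft_force: [2.0, 6.1, -2.9]
grip_width: 0.0395
```

carry_out(
  series=[
    [-1, 0, 0, 0, 0, 0, -1],
    [-1, 0, 0, 0, 0, 0, -1],
    [-1, 0, 0, 0, 0, 0, -1],
  ],
)

```text
time: 10.68
position: [0.5538, 0.0118, 0.0306]
tool_rot: [0.744, 0.668, -0.0, -0.003]
ft_force: [1.1, 6.1, -3.3]
grip_width: 0.0397
```

carry_out(
  series=[
    [-0.3, 0, 1, 0, 0, 0, -1],
    [-0.3, 0, 2, 0, 0, 0, -1],
    [-0.3, 0, 2.5, 0, 0, 0, -1],
    [-0.3, 0, 2.5, 0, 0, 0, -1],
  ],
)

```text
time: 11.18
position: [0.5538, 0.0118, 0.0282]
tool_rot: [0.745, 0.668, 0.0, -0.003]
ft_force: [0.6, 5.4, -2.7]
grip_width: 0.0395
```

carry_out(
  series=[
    [-0.3, 0, 0.7, 0, 0, 0, -1],
    [-0.3, 0, 0.7, 0, 0, 0, -1],
    [-0.3, 0, 0.7, 0, 0, 0, -1],
  ],
)

```text
time: 11.55
position: [0.5538, 0.0118, 0.0277]
tool_rot: [0.745, 0.667, 0.0, -0.003]
ft_force: [0.7, 5.0, -0.3]
grip_width: 0.0395
```

carry_out(
  series=[
    [0, 0, 0.4, 0, 0, 0, -1],
    [0, 0, 0.4, 0, 0, 0, 0.25],
    [0, 0, 0.4, 0, 0, 0, 0.25],
    [0, 0, 0.4, 0, 0, 0, 0.25],
    [0, 0, 0.4, 0, 0, 0, 0.25],
    [0, 0, 0.4, 0, 0, 0, 0.25],
  ],
)

```text
time: 12.3
position: [0.5539, 0.0117, 0.0272]
tool_rot: [0.745, 0.667, 0.0, -0.003]
ft_force: [0.3, -0.5, 1.3]
grip_width: 0.0542
```

carry_out(
  series=[
    [0, 0, -10, 0, 0, 0, 0.25],
    [0, 0, -40, 0, 0, 0, 0.25],
    [0, 0, -80, 0, 0, 0, 0.25],
    [0, 0, -110, 0, 0, 0, 0.25],
    [0, 0, -120, 0, 0, 0, 0.25],
    [0, 0, -120, 0, 0, 0, 0.25],
  ],
)

```text
time: 13.05
position: [0.5544, 0.0111, 0.1477]
tool_rot: [0.745, 0.667, 0.001, -0.003]
ft_force: [-0.8, -0.5, -0.4]
grip_width: 0.0545
```

```bash
python3 d.py;python3 - <<'E'
from rig import robot
from h import *
c=robot.camera("wrist"); crop(c,160,80,480,480,1.5,"pics/w7.png");c=robot.camera("side"); crop(c,310,210,430,320,6,"pics/s7.png")
c=robot.camera("top"); crop(c,285,100,415,220,6,"pics/t7.png")
E
```

```text
t 13.05 pos [0.5544 0.0111 0.1477] F [-0.8 -0.5 -0.4] w 0.0545 yawy -6.25 zax [-0.002  0.005 -1.   ] q [-0.18  0.54  1.68  0.01  0.93 -0.08]
```

View pics/s7.png

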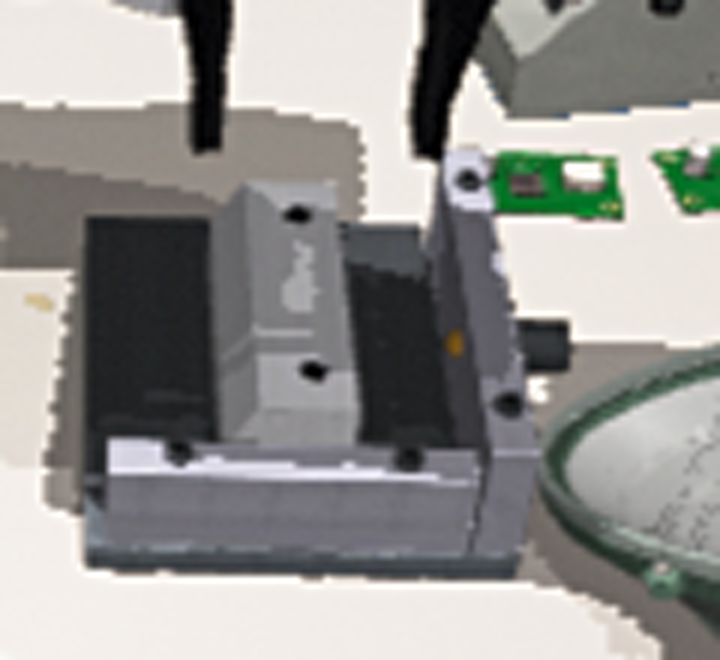

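View pics/w7.png

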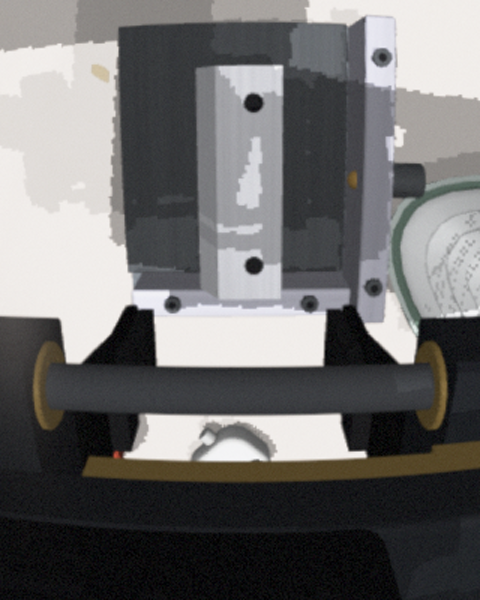

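```bash
python3 d.py .5155 .0494 .11 83.9
```

```text
t 13.2 pos [0.5533 0.0113 0.146 ] F [-0.3  0.6  0.1] w 0.0547 yawy -6.26 zax [-0.006  0.005 -1.   ] q [-0.18  0.54  1.68  0.01  0.93 -0.08]
(array([ 33.6, -41.5,  36.4]), array([ -0.1 ,  -0.51, -90.16]))
```

View pics/t7.png

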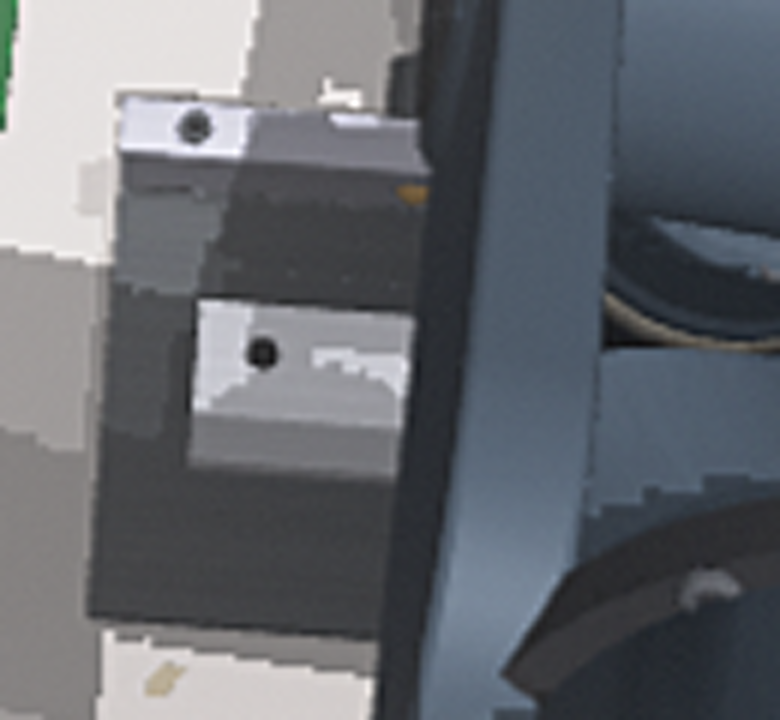

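carry_out(
  series=[
    [4, -5, 0, 0, 0, -10, -0.1],
    [8, -10, 0, 0, 0, -20, -0.1],
    [13, -16, 0, 0, 0, -30, -0.1],
    [17, -21, 0, 0, 0, -40, -0.1],
    [21, -26, 0, 0, 0, -50, -0.1],
    [25, -31, 0, 0, 0, -60, -0.1],
    [29, -36, 0, 0, 0, -70, -0.1],
    [34, -41, 0, 0, 0, -80, -0.1],
  ],
)

```text
time: 14.2
position: [0.5152, 0.0498, 0.145]
tool_rot: [0.139, 0.99, 0.002, -0.005]
ft_force: [-0.5, 0.3, 0.7]
grip_width: 0.0393
```

```bash
python3 d.py .5155 .0494 .0495 83.9
```

```text
t 14.2 pos [0.5152 0.0498 0.145 ] F [-0.5  0.3  0.7] w 0.0393 yawy 74.06 zax [-0.009  0.006 -1.   ] q [-0.12  0.5   1.77  0.01  0.88 -1.42]
(array([-1.4, -0.5, 95.5]), array([ 0.22, -0.58, -9.84]))
```

carry_out(
  series=[
    [-1, 0, 20, 0.2, -0.6, -9.8, -0.1],
    [-1, 0, 50, 0.2, -0.6, -9.8, -0.1],
    [-1, 0, 75, 0.2, -0.6, -9.8, -0.1],
    [-1, 0, 90, 0.2, -0.6, -9.8, -0.1],
    [-1, 0, 95, 0.2, -0.6, -9.8, -0.1],
    [-1, 0, 95, 0.2, -0.6, -9.8, -0.1],
    [-1, 0, 95, 0.2, -0.6, -9.8, -0.1],
  ],
)

```text
time: 15.08
position: [0.5159, 0.0499, 0.0507]
tool_rot: [0.054, 0.999, 0.0, 0.001]
ft_force: [-0.1, -0.1, 0.3]
grip_width: 0.0394
```

```bash
python3 d.py .5155 .0494 .0495 83.9;python3 - <<'E'
from rig import robot
from h import *
c=robot.camera("wrist"); crop(c,130,80,520,480,1.4,"pics/w8.png");c=robot.camera("side"); crop(c,300,180,430,310,5,"pics/s8.png")
E
```

```text
t 15.07 pos [0.5159 0.0499 0.0507] F [-0.1 -0.1  0.3] w 0.0394 yawy 83.86 zax [ 0.002  0.    -1.   ] q [-0.12  0.66  1.83  0.    0.64 -1.58]
(array([ 0.4, -0.6,  1.2]), array([ 0.01,  0.1 , -0.04]))
```

View pics/s8.png

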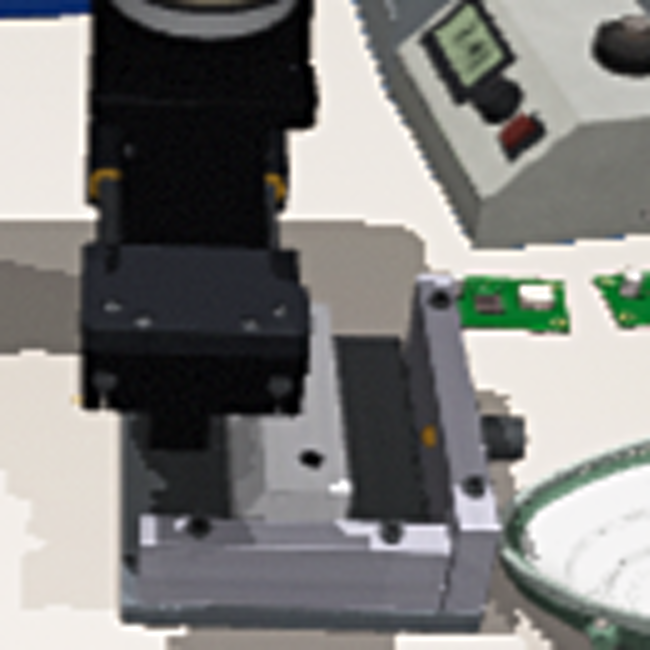

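View pics/w8.png

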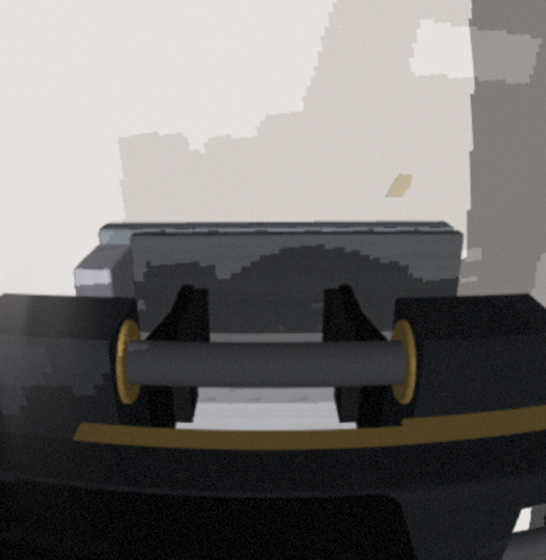

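carry_out(
  series=[
    [-4, 0, 1, 0, 0, 0, -0.1],
    [-8, 0, 1, 0, 0, 0, -0.1],
    [-11, 0, 1, 0, 0, 0, -0.1],
    [-14, 0, 1, 0, 0, 0, -0.1],
    [-17, -0.3, 1, 0, 0, 0, -0.1],
    [-20, -0.6, 1, 0, 0, 0, -0.1],
    [-20, -0.6, 1, 0, 0, 0, -0.1],
  ],
)

```text
time: 16.05
position: [0.5347, 0.0477, 0.0496]
tool_rot: [0.054, 0.999, 0.0, -0.0]
ft_force: [-3.4, 2.7, 1.0]
grip_width: 0.0391
```

carry_out(
  series=[
    [-2, -0.3, 0, 0, 0, 0, -0.1],
    [-4, -0.6, 0, 0, 0, 0, -0.1],
    [-6, -0.8, 0, 0, 0, 0, -0.1],
    [-8, -1, 0, 0, 0, 0, -0.1],
    [-10, -1.2, 0, 0, 0, 0, -0.1],
    [-10, -1.2, 0, 0, 0, 0, -0.1],
  ],
)

```text
time: 16.8
position: [0.5451, 0.0452, 0.0496]
tool_rot: [0.054, 0.999, 0.0, 0.0]
ft_force: [-2.9, 2.1, -0.2]
grip_width: 0.0389
```

```bash
python3 d.py .5155 .0494 .0495 83.9;python3 - <<'E'
from rig import robot
from h import *
c=robot.camera("side"); crop(c,300,180,430,310,5,"pics/s9.png")
E
```

```text
t 16.8 pos [0.5451 0.0452 0.0496] F [-2.9  2.1 -0.2] w 0.0389 yawy 83.86 zax [ 0.001  0.    -1.   ] q [-0.12  0.69  1.76  0.    0.69 -1.59]
(array([29.8,  1. ,  0.1]), array([ 0.03,  0.04, -0.04]))
```

View pics/s9.png

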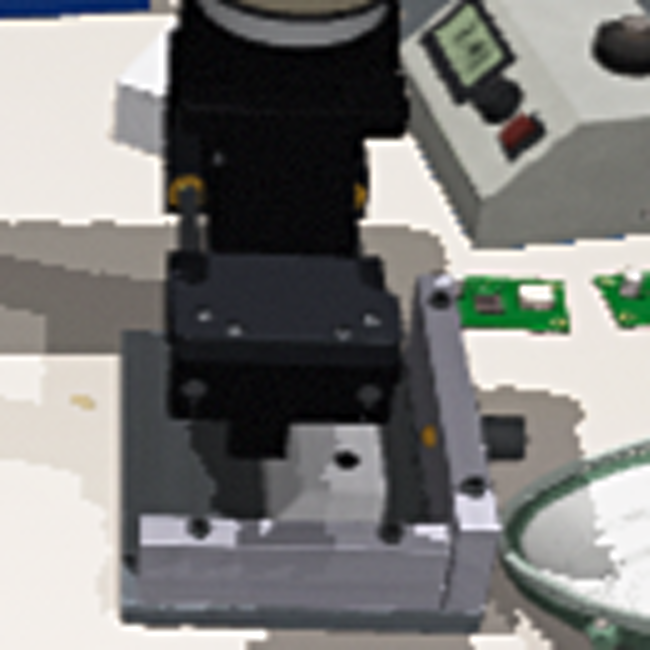

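carry_out(
  series=[
    [-2, -0.2, 0, 0, 0, 0, -0.1],
    [-4, -0.4, 0, 0, 0, 0, -0.1],
    [-6, -0.6, 0, 0, 0, 0, -0.1],
    [-8, -0.8, 0, 0, 0, 0, -0.1],
    [-10, -1, 0, 0, 0, 0, -0.1],
    [-12, -1.2, 0, 0, 0, 0, -0.1],
    [-12, -1.2, 0, 0, 0, 0, -0.1],
  ],
)

```text
time: 17.73
position: [0.5574, 0.0425, 0.0497]
tool_rot: [0.054, 0.999, 0.0, 0.001]
ft_force: [-2.7, 3.2, 1.4]
grip_width: 0.0392
```

carry_out(
  series=[
    [-1, -0.1, 0, 0, 0, 0, -0.1],
    [-2, -0.2, 0, 0, 0, 0, -0.1],
    [-3, -0.3, 0, 0, 0, 0, -0.1],
    [-3, -0.3, 0, 0, 0, 0, -0.1],
  ],
)

```text
time: 18.23
position: [0.5606, 0.0418, 0.0497]
tool_rot: [0.053, 0.999, 0.0, 0.001]
ft_force: [-3.2, 2.5, 1.4]
grip_width: 0.0391
```

carry_out(
  series=[
    [-1, 0, 0, 0, 0, 0, -0.1],
    [-2, 0, 0, 0, 0, 0, -0.1],
    [-2, 0, 0, 0, 0, 0, -0.1],
  ],
)

```text
time: 18.6
position: [0.563, 0.0415, 0.0497]
tool_rot: [0.053, 0.999, -0.0, 0.001]
ft_force: [-1.7, 2.2, 1.3]
grip_width: 0.0394
```

carry_out(
  series=[
    [-1, 0, 0, 0, 0, 0, -0.1],
    [-2, 0, 0, 0, 0, 0, -0.1],
    [-2, 0, 0, 0, 0, 0, -0.1],
  ],
)

```text
time: 18.98
position: [0.5653, 0.0412, 0.0497]
tool_rot: [0.053, 0.999, -0.0, 0.002]
ft_force: [-3.0, 2.7, 1.9]
grip_width: 0.039
```

carry_out(
  series=[
    [-1, 0, 0, 0, 0, 0, -0.1],
    [-2, 0, 0, 0, 0, 0, -0.1],
    [-2, 0, 0, 0, 0, 0, -0.1],
  ],
)

```text
time: 19.35
position: [0.5662, 0.0411, 0.0497]
tool_rot: [0.053, 0.999, -0.0, 0.001]
ft_force: [-4.5, 3.1, 1.4]
grip_width: 0.0394
```

carry_out(
  series=[
    [-1, 0, 0, 0, 0, 0, -0.1],
    [-2, 0, 0, 0, 0, 0, -0.1],
    [-2, 0, 0, 0, 0, 0, -0.1],
  ],
)

```text
time: 19.73
position: [0.5667, 0.0411, 0.0496]
tool_rot: [0.053, 0.999, 0.0, -0.001]
ft_force: [-6.0, 3.8, 2.6]
grip_width: 0.0394
```

carry_out(
  series=[
    [-1, 0, 0, 0, 0, 0, -0.1],
    [-2, 0, 0, 0, 0, 0, -0.1],
    [-2, 0, 0, 0, 0, 0, -0.1],
  ],
)

```text
time: 20.1
position: [0.5672, 0.041, 0.0496]
tool_rot: [0.053, 0.999, 0.0, -0.003]
ft_force: [-5.6, 2.7, 3.7]
grip_width: 0.0392
```

```bash
python3 d.py .5155 .0494 .0495 83.9;python3 - <<'E'
from rig import robot
from h import *
c=robot.camera("side"); crop(c,310,220,430,310,6,"pics/s10.png")
E
```

```text
t 20.1 pos [0.5672 0.041  0.0496] F [-5.6  2.7  3.7] w 0.0392 yawy 83.9 zax [-0.005  0.    -1.   ] q [-0.12  0.71  1.7  -0.    0.74 -1.59]
(array([52.3,  2.8,  0.4]), array([-0.01, -0.31,  0.  ]))
```

View pics/s10.png

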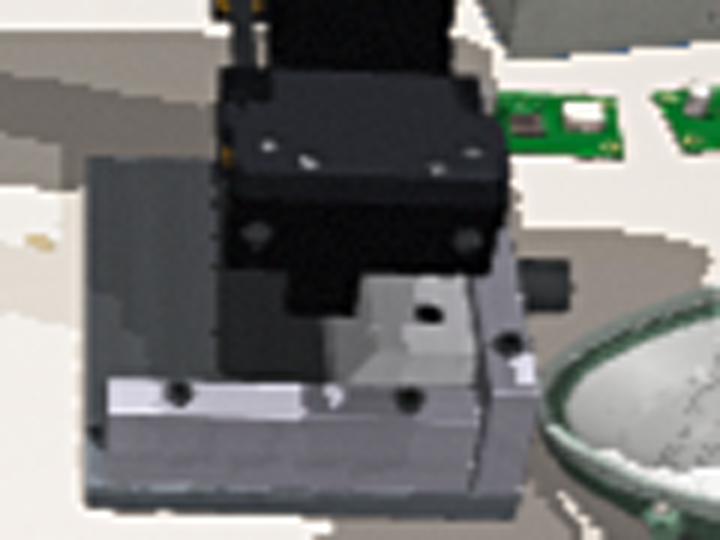

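carry_out(
  series=[
    [-1.5, 0, 0.5, 0, -0.2, 0, -0.1],
    [-2.2, 0, 1, 0, -0.3, 0, -0.1],
    [-3, 0, 1.5, 0, -0.3, 0, -0.1],
    [-3, 0, 1.5, 0, -0.3, 0, -0.1],
  ],
)

```text
time: 20.65
position: [0.5686, 0.0409, 0.0483]
tool_rot: [0.053, 0.999, -0.0, -0.002]
ft_force: [-6.4, 3.1, 4.9]
grip_width: 0.0393
```

carry_out(
  series=[
    [-1.5, 0, 0.5, 0, -0.2, 0, -0.1],
    [-2.2, 0, 1, 0, -0.3, 0, -0.1],
    [-3, 0, 1.5, 0, -0.3, 0, -0.1],
    [-3, 0, 1.5, 0, -0.3, 0, -0.1],
  ],
)

```text
time: 21.15
position: [0.5696, 0.0408, 0.047]
tool_rot: [0.053, 0.999, -0.0, -0.001]
ft_force: [-6.4, 2.7, 6.2]
grip_width: 0.0393
```

```bash
python3 d.py .5155 .0494 .0495 83.9
```

```text
t 21.15 pos [0.5696 0.0408 0.047 ] F [-6.4  2.7  6.2] w 0.0393 yawy 83.94 zax [-0.002 -0.    -1.   ] q [-0.12  0.71  1.7  -0.    0.74 -1.59]
(array([54.8,  2.9, -2.4]), array([-0.02, -0.14,  0.04]))
```

carry_out(
  series=[
    [-1.5, 0, 0.5, 0, -0.1, 0, -0.1],
    [-2.5, 0, 1, 0, -0.2, 0, -0.1],
    [-3.5, 0, 1.5, 0, -0.2, 0, -0.1],
    [-3.5, 0, 1.5, 0, -0.2, 0, -0.1],
  ],
)

```text
time: 21.65
position: [0.5701, 0.0408, 0.0456]
tool_rot: [0.053, 0.999, -0.0, -0.003]
ft_force: [-8.1, 2.7, 7.6]
grip_width: 0.0396
```

carry_out(
  series=[
    [-1.5, 0, 0.5, 0, -0.1, 0, -0.1],
    [-2.5, 0, 1, 0, -0.2, 0, -0.1],
    [-3.5, 0, 1.5, 0, -0.2, 0, -0.1],
    [-3.5, 0, 1.5, 0, -0.2, 0, -0.1],
  ],
)

```text
time: 22.15
position: [0.5702, 0.0407, 0.0452]
tool_rot: [0.052, 0.999, -0.0, -0.004]
ft_force: [-9.7, 2.4, 13.7]
grip_width: 0.0393
```

```bash
python3 d.py .5155 .0494 .0495 83.9;python3 - <<'E'
from rig import robot
from h import *
c=robot.camera("side"); crop(c,310,220,430,310,6,"pics/s11.png")
E
```

```text
t 22.15 pos [0.5702 0.0407 0.0452] F [-9.7  2.4 13.7] w 0.0393 yawy 84.0 zax [-0.009  0.    -1.   ] q [-0.12  0.72  1.69 -0.    0.74 -1.59]
(array([55.3,  2.9, -3.9]), array([-0.05, -0.5 ,  0.09]))
```

View pics/s11.png

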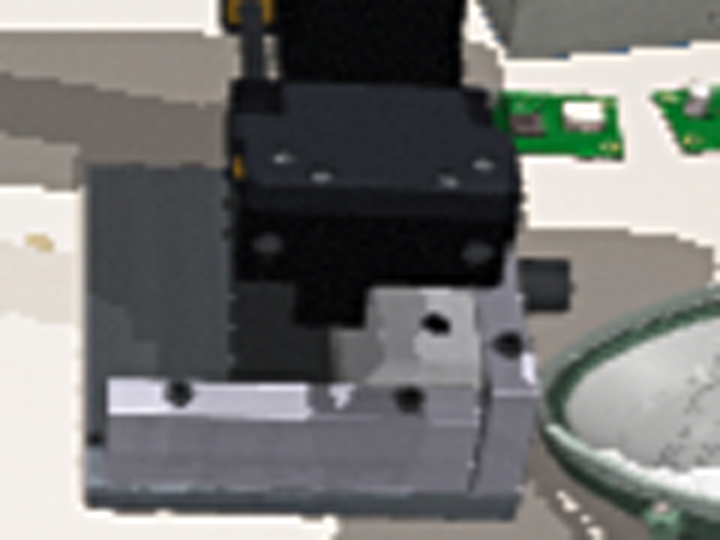

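carry_out(
  series=[
    [-3.5, 0, 1.3, 0, -0.2, 0, -0.1],
    [-4.2, 0, 1.2, 0, -0.3, 0, -0.1],
    [-5, 0, 1.1, 0, -0.4, 0, -0.1],
    [-5, 0, 1, 0, -0.4, 0, -0.1],
    [-5, 0, 1, 0, -0.4, 0, -0.1],
  ],
)

```text
time: 22.82
position: [0.5703, 0.0407, 0.0452]
tool_rot: [0.052, 0.999, -0.0, -0.006]
ft_force: [-12.4, 3.1, 15.6]
grip_width: 0.0392
```

```bash
python3 d.py .5155 .0494 .0495 83.9;python3 - <<'E'
from rig import robot
from h import *
c=robot.camera("top"); crop(c,285,100,415,220,6,"pics/t12.png")
c=robot.camera("wrist"); crop(c,130,80,520,480,1.4,"pics/w12.png")
E
python3 d.py
```

```text
t 22.82 pos [0.5703 0.0407 0.0452] F [-12.4   3.1  15.6] w 0.0392 yawy 84.04 zax [-0.012  0.    -1.   ] q [-0.12  0.72  1.69 -0.    0.75 -1.59]
(array([55.5,  2.9, -3.7]), array([-0.07, -0.67,  0.13]))
t 22.93 pos [0.5703 0.0408 0.0451] F [-12.6   2.7  15.4] w 0.0393 yawy 84.04 zax [-0.012  0.    -1.   ] q [-0.12  0.72  1.69 -0.    0.75 -1.59]
```

View pics/t12.png

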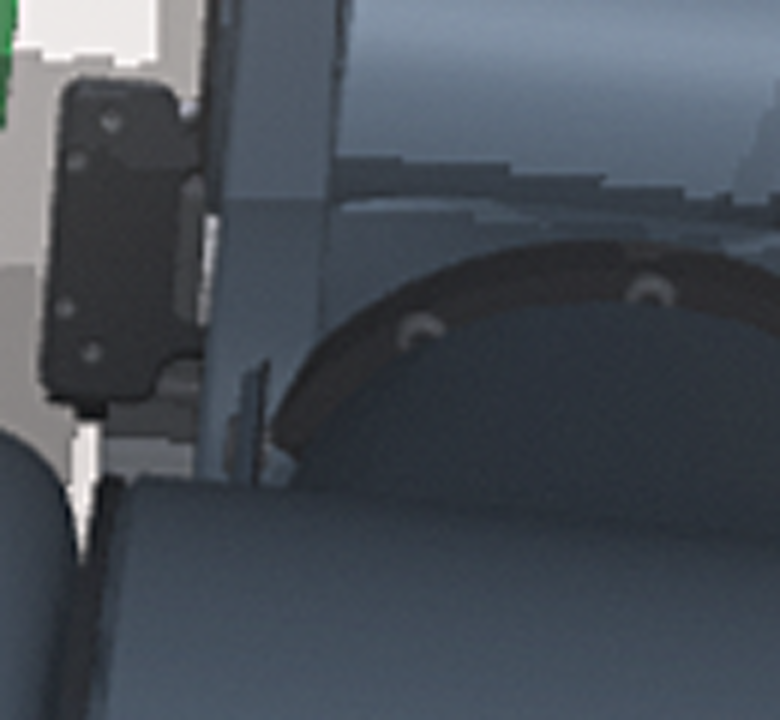

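View pics/w12.png

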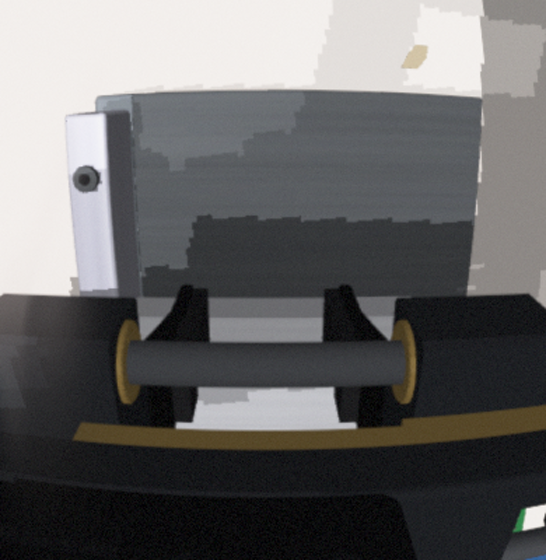

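carry_out(
  series=[
    [-5.2, 0, 0.9, 0, -0.4, 0, -0.1],
    [-5.5, 0, 0.7, 0, -0.4, 0, -0.1],
    [-5.8, 0, 0.5, 0, -0.4, 0, -0.1],
    [-6, 0, 0.4, 0, -0.4, 0, -0.1],
    [-6, 0, 0.4, 0, -0.4, 0, -0.1],
  ],
)

```text
time: 23.55
position: [0.5703, 0.0408, 0.0452]
tool_rot: [0.052, 0.999, -0.0, -0.009]
ft_force: [-13.8, 2.6, 14.8]
grip_width: 0.0392
```

```bash
python3 d.py;python3 - <<'E'
from rig import robot
from h import *
c=robot.camera("side"); crop(c,330,225,410,300,9,"pics/s13.png")
E
python3 d.py
```

```text
t 23.55 pos [0.5703 0.0408 0.0452] F [-13.8   2.6  14.8] w 0.0392 yawy 84.08 zax [-0.017  0.    -1.   ] q [-0.12  0.72  1.68 -0.    0.76 -1.59]
t 23.6 pos [0.5703 0.0408 0.0453] F [-12.9   2.4  14.7] w 0.0394 yawy 84.08 zax [-0.017  0.    -1.   ] q [-0.12  0.72  1.68 -0.    0.76 -1.59]
```

View pics/s13.png

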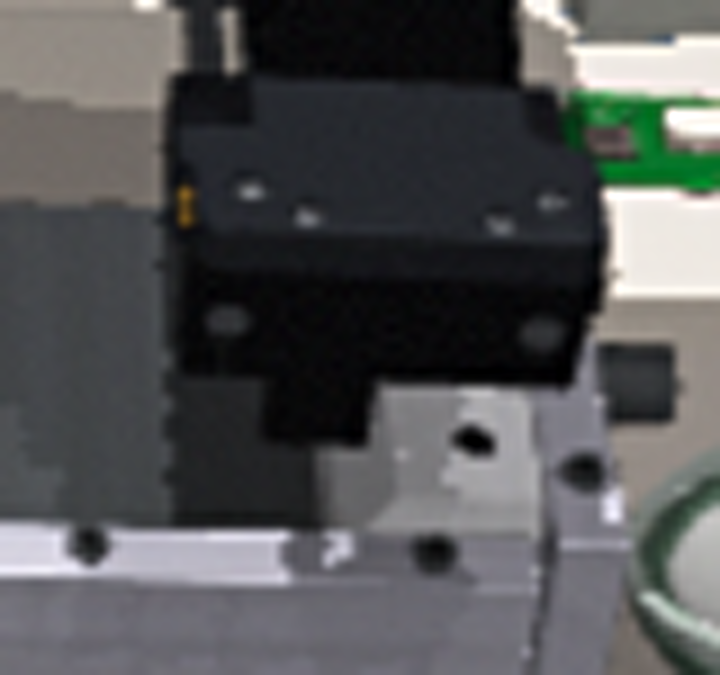

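```bash
python3 - <<'E'
from h import *
import cv2,numpy as np
from rig import robot
c=robot.camera("side")["pixels"]; import pickle
c0=pickle.load(open("cams.pkl","rb"))[1]["pixels"]
# table open-side far edge: column intensity profile, row shift
a=cv2.cvtColor(c0,cv2.COLOR_RGB2GRAY)[236:262,326:342].astype(np.float32);b=cv2.cvtColor(c,cv2.COLOR_RGB2GRAY)[236:262,326:342].astype(np.float32)
for m in(a,b):
    g=np.abs(np.diff(m.mean(1))); i=g.argmax(); w=g[i-2:i+3]; print((w*np.arange(i-2,i+3)).sum()/w.sum()+236)
o=robot.get_obs(); print(o["ft_force"].round(1),o["moment"].round(2),o["position"].round(4))
cv2.imwrite("pics/end.png",c[:,:,::-1])
E
```

```text
245.22324058919804
246.46234939759037
[-13.    3.4  15.3] [0.52 2.23 0.06] [0.5703 0.0407 0.0452]
```

View pics/end.png

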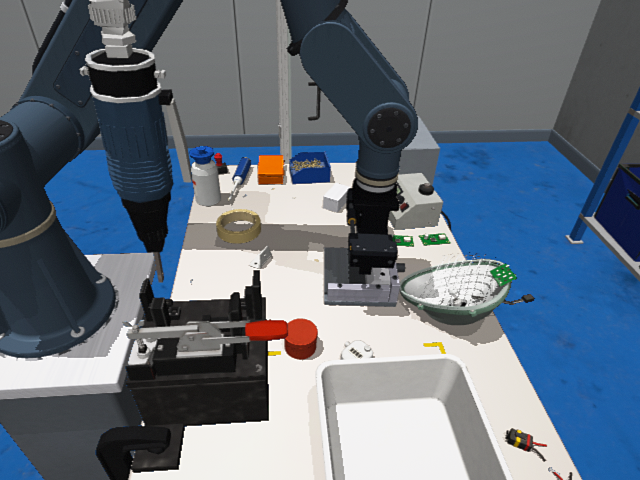

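```bash
python3 -c "
from rig import robot
print(robot.hand_in()); print(robot.get_obs()['ft_force'])"
```

```text
the job is handed in; nothing more can be done
None
the job is handed in; nothing more can be done
```

I placed the bevelled block on the sprung table, with its bevel away from the fence and its end against the end stop. I then slid it to the fence and handed the job in at about 24 s, while still pushing diagonally on the bevel with both fingertips.

**Last checks**
- **Fence:** the push held steady at about 13 N towards the fence. The fingertips stopped advancing about 4 mm after the plunger was first felt, and the block looks flush with the fence in the side picture. The middle of that contact was hidden by the gripper, so I could not see it directly. The tool's line agreed with the measured fence line to about 0.1°.
- **Table:** the downward push was about 15 N. The table edge sank 1.24 pixels in the side view, and full travel should give about 1.3, so it appears fully down.
- **End stop:** the hand felt about 6 N of contact when the block first met the stop. About 1.5–2 N still pushed that way at the end.
- **Push direction:** the force was steeper than square to the bevel, about 50° below level instead of 30°. I tried to flatten it and only partly succeeded.
- **Other objects:** none looked moved in the last side picture. The top view was mostly blocked by the arm.

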